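# Find the condemned knife-edge support

### The arm

A 6-joint arm with a two-finger parallel gripper is mounted at the origin on the work surface. World frame = base frame: x ahead of the robot, y to its left, z up, the work surface at z = 0. Lengths are in mm, angles in rad, forces in N, time in s.
With the tool pointing down it reaches from about 275 to 750 mm from the base axis. Payload 10.2 kg.
Tool frame: the origin (TCP) lies at the very end of the fingers, on their centre line; the grasp point (between the pads) lies ctrl.grip_depth behind it (ctrl.grip_depth is the distance from the TCP to the grasp point, in mm); z points along the fingers, y is the direction in which the jaws open and shut (so a half turn about z gives the same grasp; the last joint's range is limited). The gripper opens to 85 mm and grips with 20 to 120 N. Pads are 22 mm wide; open, the fingers measure 114 mm over their backs; the gripper's body (76 mm by 85 mm) begins 54 mm behind the grasp point. The pads swing forward as they close: fully open they stand 13 mm farther back than shut.
Start: joints at [0.955, 0.313, 1.498, -0, 1.331, -0.223], TCP at [200.971, 485.017, 231.294] pointing down, gripper open.
Joint ranges: [-2.94, 2.94], [-0.97, 2.17], [0.19, 2.56], [-1.23, 4.37], [0.02, 3.11], [-2.88, 2.88]. Speed limits (rad/s): [2.39, 2.39, 3.01, 3.14, 3.14, 3.14].

### API

Orientations are given as a unit quaternion [w, x, y, z].
In Python, from rig import telemetry, eyes, ctrl, nets gives the robot as it stands. The module is installed in compiled form; this text tells all that it offers.
- The arm moves only by the tool drive_tool, never from a script. Its argument "series" is text: rows parted by semicolons, each of 7 numbers parted by spaces: the shift along the tool's x, y, z normalised to -1 to 1, where 1 is 0.12 m, then the turn, a rotation vector about the tool's x, y, z normalised to -1 to 1, where 1 is 0.5 rad, then the opening, from 0 (shut) to 1 (fully open). In form: tx ty tz wx wy wz hand; .... A call has 1 to 20 rows; each row is the pose to reach, as a shift and turn from the pose measured when the call began, along the tool's axes at that moment; what a row does not reach only later rows make up. A row lasts 1/10 s, in which the tool goes at most 50 mm and 8.59 degrees, less where a joint would pass 70% of its speed; a pose out of reach is approached as far as the arm can. A call with a number of a shift or a turn outside -1 to 1 is refused whole. A call with a gripper value outside its range is refused whole. The fingers move at their own pace and stop on an object; "newtons" is the grip in N (left out, the last holds). Time passes only in rows, so rows that repeat a pose let the fingers close. It gives the time, the measured TCP pose, the force and the opening at its end, in the units of the state.
- telemetry.sense(): the state, without advancing time (a new reading comes with each control period).
- eyes.capture(name): name is "scene" or "top" or "wrist"; returns a dict with "frame" (384x512x3 uint8, red, green, blue), "fx", "fy", "cx", "cy" (pixels), "D" ([k1, k2, p1, p2, k3] as OpenCV has them; the pictures are not rectified), "view" (4x4, takes a point from world to camera coordinates). Camera axes: x right, y up, looking along -z (the intrinsics and any distortion apply to the point x, -y, -z); pixel columns grow to the right and rows downward; lengths in mm; the calibration is good to about 2 mm. A picture is of the moment at which its call begins. There is no depth.
- ctrl.finish_job(): hands the job in, once; it reports no verdict.
Trained networks look in a picture, given as the dict that the camera call returned (one of the last four; its "shot" number tells which), for a name from the list of things; names that differ only in an ending like _2 or _b are one class to them, and where a whole thing is asked for, a point or a joint stands for the part that bears it (a point fixed in the world has none). Each returns a list of dicts, best first, with "confidence" (0 to 1); they miss things now and then, are a little off and sometimes report something else, mostly with a low value. They report only what shows in the picture. A call takes as long as a camera call. They do not tell look-alikes from the thing itself.
- nets.spot_in(name, picture): "rect" ([left, top, right, bottom] in pixels, round what is visible of it).
The state is a dict: "time_s": time; "joints": joint angles; "dq": joint speeds; "tau": joint torques, N m; "eef_pos": TCP position; "ee_rot": TCP orientation; "force": force on the tool from outside, world axes, zero at the start; "wrist_torque": the same for the moment, N m; "grip_width": opening from 0.0 (shut) to 1.0 (fully open).
Only numpy, scipy, OpenCV 4.12 (cv2) and the standard library are available. Lean on these libraries where they do the work, as an engineer would, in place of code of your own. Each camera call takes 0.05 s, during which the arm holds its last target. There are 200 camera calls.

### The job

On the granite table stand three look-alike aluminium knife-edge supports (wedge blocks), and one of them has been condemned with a black cross under its foot. Lay all three over on their sides so that each underside can be seen, then take the one with the cross and set it down gently in the grey tray, leaving the other two lying on the table near where they stood.

Things in the scene. Friction and masses are not known exactly. Their poses are not given: they have to be found in the camera images.
- support_crossed: One of three like aluminium wedges, black 40 mm cross under its foot. Stands at start: foot 40 (own x) x 44 mm (y), flanks narrow to a blunt ridge 64 mm up, 4 mm wide, along y. Flat parallel end faces 44 mm apart in y. Origin: centre of foot underside; z from foot to ridge (up at start); x points away from the robot within 18 degrees. About 0.17 kg, centre of mass 23 mm along z.
- support_plain1: Like wedge, foot bare (no cross); same sizes, origin, axes. How all three behave: pushed near the ridge along x, either way, a wedge tips over a foot edge, falls by itself past 41 degrees and rests on a flank, turned 106 degrees: ridge pointing sideways and slightly down, foot facing sideways and slightly up, upper foot edge 38 mm and origin about 19 mm above the table.
- support_plain2: Like wedge, foot bare (no cross); same sizes, origin and axes.
- tray: Fixed grey plastic open tray at the robot's right, 190 mm (its x) by 150 mm (its y) outside, 28 mm high, walls 4 mm, floor at most 5 mm thick. Origin: centre of its underside; z up.
Things that resemble listed ones, but are neither listed nor needed, are in the scene too. Leave any green or pink look-alike of the support_plain2 alone.

How it is judged:
By the outcome, as a careful person would: the job done as asked, in the order asked, and still so for the second after the job is handed in, with the robot touching nothing.
It also fails if it takes over 64 s, if anything falls off the work surface, if the arm or the gripper's body presses on something with over 40 N, if the wrist force passes 120 N, or if a joint passes its speed limit or range.

## Working session

There is one attempt and no reset: what is moved stays moved. The work goes in short steps, Python scripts to look and compute and a tool call to move; the robot and the scene stay as the last step left them, time stands still between calls to the robot, and variables do not carry over. Pictures are saved under pics/ and viewed, about 8 in all and at most 12, crops included, and the job is handed in when it is done.

Besides the shell and the picture viewer there is one more tool, called after "Emit:" as a command line: name --argument value ..., lists and objects as JSON in quotes. drive_tool: Moves the arm, as the interface text tells. Scaled input: -1 to 1 covers 0.12 m each way for a shift and 0.5 rad each way for a turn. Its arguments: {"type":"object","properties":{"series":{"type":"string"},"newtons":{"type":"number"}},"required":["series"]}

```bash
mkdir -p pics; cat > h.py <<'E'
import numpy as np, cv2
from rig import telemetry, eyes, ctrl, nets
from scipy.spatial.transform import Rotation as R
def K(p): return np.array([[p["fx"],0,p["cx"]],[0,p["fy"],p["cy"]],[0,0,1.]])
def proj(p,X):
    X=np.atleast_2d(X); V=np.array(p["view"]); c=X@V[:3,:3].T+V[:3,3]
    c=c*[1,-1,-1]
    return cv2.projectPoints(c.reshape(-1,1,3).astype(float),np.zeros(3),np.zeros(3),K(p),np.array(p["D"],float))[0][:,0]
def unproj(p,uv,z):
    n=cv2.undistortPoints(np.array(uv,float).reshape(-1,1,2),K(p),np.array(p["D"],float))[:,0]
    d=np.c_[n[:,0],-n[:,1],-np.ones(len(n))]; V=np.array(p["view"]); Rt=V[:3,:3].T; o=-Rt@V[:3,3]
    w=d@V[:3,:3]
    return o+w*((z-o[2])/w[:,2])[:,None]
def save(p,name,box=None,s=1):
    im=cv2.cvtColor(p["frame"],cv2.COLOR_RGB2BGR)
    if box: im=im[box[1]:box[3],box[0]:box[2]]
    cv2.imwrite("pics/"+name,cv2.resize(im,None,fx=s,fy=s,interpolation=cv2.INTER_CUBIC))
def tool(dpos=None,target=None):
    s=telemetry.sense(); w,x,y,z=s["ee_rot"]; r=R.from_quat([x,y,z,w])
    d=np.array(target)-s["eef_pos"] if target is not None else np.array(dpos)
    return r.inv().apply(d)/120
E
python3 - <<'E'
from h import *
np.set_printoptions(precision=1,suppress=True)
s=telemetry.sense(); print(s["eef_pos"],s["ee_rot"],s["grip_width"],s["time_s"],ctrl.grip_depth)
print(R.from_quat(np.roll(s["ee_rot"],-1)).as_matrix())
for n in("top","scene"):
    p=eyes.capture(n); save(p,n+"0.png",s=1.5)
    V=np.array(p["view"]);print(n,-V[:3,:3].T@V[:3,3])
    for k in("support_crossed","tray"):
        for d in nets.spot_in(k,p):
            r=d["rect"];c=[(r[0]+r[2])/2,(r[1]+r[3])/2]
            print(k,round(d["confidence"],2),np.array(r),unproj(p,[c],30 if k[0]=='s' else 14))
E
```

```text
[200.8 484.8 230.7] [-0.   0.2  1.  -0. ] 1.0031554273530034 0.0 18.700000000000003
[[-0.9  0.4 -0. ]
 [ 0.4  0.9 -0. ]
 [ 0.  -0.  -1. ]]
top [ 500.6   31.3 1100.6]
support_crossed 0.73 [215.8 162.  238.7 178.3] [[594.4 103.2  30. ]]
tray 0.68 [368.9 170.7 442.5 266.5] [[ 497.8 -301.5   14. ]]
scene [1098.   757.   709.1]
support_crossed 0.84 [254.7 201.7 273.4 230.2] [[605.9 108.   30. ]]
tray 0.7 [174.5 116.4 255.9 164.1] [[ 501.8 -288.4   14. ]]
```

View pics/top0.png

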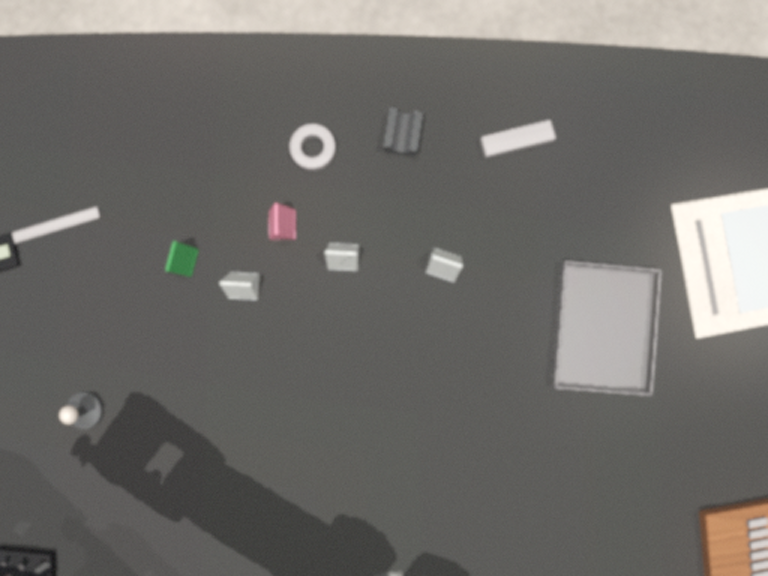

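View pics/scene0.png

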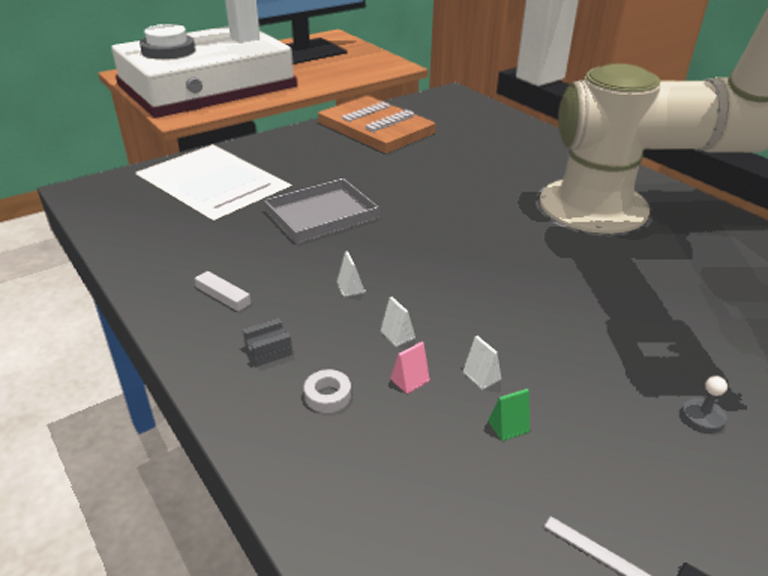

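The top view shows three grey wedges at about (160,191), (228,171) and (297,177) in native pixels. The pink and green look-alikes are at (188,148) and (121,172), and the tray is at (405,218). Next I'll fit each wedge's pose by silhouette.

```bash
cat >> h.py <<'E'
W=np.array([[sx*20,sy*22,0] for sx in(-1,1) for sy in(-1,1)]+[[sx*2,sy*22,64] for sx in(-1,1) for sy in(-1,1)],float)
def fit(pics,masks,V,x0,z=0,rot0=None):
    from scipy.optimize import minimize
    def cost(q):
        r=R.from_euler('z',q[2]*.01); X=r.apply(V)+[q[0],q[1],z]; c=0
        for p,m in zip(pics,masks):
            h=cv2.convexHull((proj(p,X)*64).astype(np.int32)); a=np.zeros(m.shape,np.uint8)
            a=np.zeros((m.shape[0]*4,m.shape[1]*4),np.uint8)
            cv2.fillConvexPoly(a,(h//16).astype(np.int32),255)
            a=cv2.resize(a,(m.shape[1],m.shape[0]),interpolation=cv2.INTER_AREA)/255.
            b=cv2.dilate(a,np.ones((9,9)))>0
            c+=1-np.minimum(a,m)[b].sum()/np.maximum(a,m)[b].sum()
        return c
    best=None
    for y in(-20,0,20):
        s=np.array([x0[0],x0[1],y]); r=minimize(cost,s,method='Nelder-Mead',options=dict(initial_simplex=[s,s+[12,0,0],s+[0,12,0],s+[0,0,10]],maxfev=150))
        if best is None or r.fun<best.fun: best=r
    return best.x,best.fun
def mask(p,lo):
    f=p["frame"].astype(int); return ((f.min(2)>lo)&(f.max(2)-f.min(2)<25)).astype(float)
E
python3 - <<'E'
from h import *
np.set_printoptions(precision=1,suppress=True)
t=eyes.capture("top");s=eyes.capture("scene")
f=t["frame"];print(f[191,150:180].mean(1)); f=s["frame"]; print(f[180,220:250].mean(1))
for c in((160,191),(228,171),(297,177)):
    x0=unproj(t,[c],35)[0]
    print(x0,"top",fit([t],[mask(t,105)],W,x0),"scene",fit([s],[mask(s,105)],W,x0),"both",fit([t,s],[mask(t,105),mask(s,105)],W,x0))
tr=np.array([[a*95,b*75,28*c] for a in(-1,1) for b in(-1,1) for c in (0,1)],float)
m=mask(t,75); 
print("tray corners(z=28)",unproj(t,np.array([[565,262],[661,269],[652,394],[556,388]])/1.5,28))
p=eyes.capture("wrist");V=np.array(p["view"]);print("wrist",-V[:3,:3].T@V[:3,3],-V[2,:3],p["fx"])
E
```

```text
[189.3 190.3 190.3 192.  192.  192.3 191.7 191.7 192.7 194.  197.3 198.
 199.3 200.3 200.7 200.7 192.3 175.3 153.  144.3 143.7 134.  109.3  82.7
  84.3  93.   95.   96.3  94.7  93.7]
[ 92.   92.   92.   92.   92.3  94.3 120.7 164.3 169.3 169.3 171.7 171.3
 169.7 167.7 166.7 165.  162.7 156.7 105.   91.3  91.3  91.   91.   90.
  91.   90.   90.   90.   90.7  90.7]
[543.9 249.9  35. ] top (array([546.4, 252.6,   1.8]), np.float64(0.1583477726231065)) scene (array([550.3, 252.7,   1.6]), np.float64(0.04693483617495342)) both (array([548.5, 251.4,  -2. ]), np.float64(0.2401033221099217))
[592.1 101.2  35. ] top (array([593.8, 101.7,  -1.3]), np.float64(0.17274509803921578)) scene (array([598.2, 103. ,   1.2]), np.float64(0.06711330252577719)) both (array([597. , 102. ,  -2.8]), np.float64(0.2729196140053506))
[583.2 -50.7  35. ] top (array([586.2, -51.2, -22. ]), np.float64(0.17001065951447636)) scene (array([590.5, -48.1, -24.9]), np.float64(0.061303051748911486)) both (array([589.3, -49.5, -27.3]), np.float64(0.27332132632194517))
tray corners(z=28) [[ 594.2 -229.5   28. ]
 [ 588.2 -377.6   28. ]
 [ 400.4 -366.6   28. ]
 [ 407.3 -219.6   28. ]]
wrist [128.5 514.9 373.8] [ 0.3 -0.1 -1. ] 304.9958977562904
```

```bash
python3 - <<'E'
from h import *
np.set_printoptions(precision=4,suppress=True)
s=telemetry.sense(); r=R.from_quat(np.roll(s["ee_rot"],-1))
t=R.from_matrix(np.array([[-1,0,0],[0,1,0],[0,0,-1.]]))
print((r.inv()*t).as_rotvec()/.5, tool(dpos=[110,-60,0]),s["force"])
E
```

```text
[-0.0003 -0.0001 -0.7856] [-1.0382 -0.111  -0.    ] [ 0.0257  0.3638 -0.5616]
```

Emit:
drive_tool --series "-0.4 -0.04 0 0 0 -0.27 0; -0.8 -0.08 0 0 0 -0.54 0; -0.95 -0.1 0 0 0 -0.786 0; -0.95 -0.1 0 0 0 -0.786 0"

```text
time_s: 0.85
eef_pos: [303.7, 429.0, 231.1]
ee_rot: [0.0, 0.0, 1.0, -0.0]
force: [-1.1, 1.3, 0.1]
grip_width: 0.332
```

Emit:
drive_tool --series "-0.4 -0.2 0 0 0 0 0; -0.8 -0.4 0 0 0 0 0; -1 -0.55 0 0 0 0 0; -1 -0.55 0 0 0 0 0"

```text
time_s: 1.25
eef_pos: [426.2, 361.2, 230.7]
ee_rot: [0.0, 0.004, 1.0, -0.001]
force: [-0.1, 0.6, 0.3]
grip_width: -0.001
```

Emit:
drive_tool --series "-0.4 -0.2 0 0 0 0 0; -0.8 -0.4 0 0 0 0 0; -1 -0.55 0 0 0 0 0; -1 -0.55 0 0 0 0 0"

```text
time_s: 1.65
eef_pos: [548.0, 292.5, 229.8]
ee_rot: [-0.0, 0.006, 1.0, -0.001]
force: [0.1, 0.7, 0.1]
grip_width: -0.001
```

Emit:
drive_tool --series "-0.3 -0.2 0 0 0 0 0; -0.475 -0.335 0.2 0 0 0 0; -0.475 -0.335 0.5 0 0 0 0; -0.475 -0.335 0.8 0 0 0 0; -0.475 -0.335 0.8 0 0 0 0"

```text
time_s: 2.15
eef_pos: [601.2, 252.3, 129.1]
ee_rot: [-0.005, 0.007, 1.0, -0.002]
force: [-0.3, 0.2, 0.7]
grip_width: 0.001
```

```bash
python3 - <<'E'
from h import *
np.set_printoptions(precision=4,suppress=True)
print(telemetry.sense()["eef_pos"],tool(target=[603,252,58]))
p=eyes.capture("wrist");save(p,"w1.png",s=1.2)
X=W+[548,252,0];h=proj(p,X);print(h)
s=eyes.capture("scene");save(s,"s1.png",(160,120,420,330),3)
E
```

```text
[601.229  252.3136 129.0518] [-0.0204 -0.0003  0.5919]
[[228.9094 101.9006]
 [279.947  101.1869]
 [230.5146 147.919 ]
 [279.5683 147.2917]
 [221.7759 130.8666]
 [286.8684 130.0018]
 [222.0271 136.7965]
 [286.7802 135.9465]]
```

View pics/w1.png

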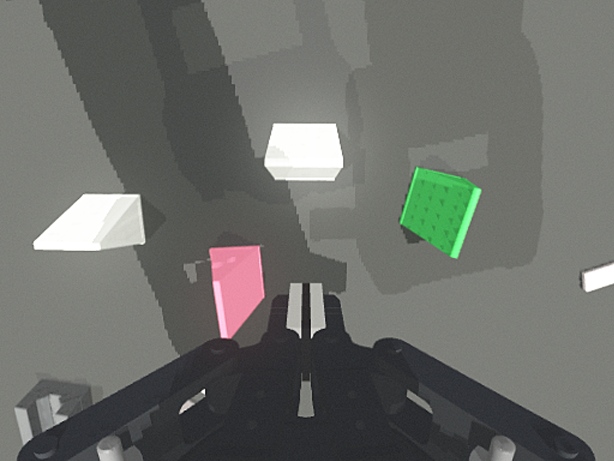

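The wrist view shows the left wedge at native (222–287, 102–150), which matches the projected fit. Pink is well clear of the fingers. I'll descend behind the wedge and push it toward the robot.

Emit:
drive_tool --series "-0.02 0 0.3 0 0 0 0; -0.02 0 0.59 0 0 0 0; 0.1 0 0.59 0 0 0 0; 0.2 0 0.59 0 0 0 0; 0.28 0 0.59 0 0 0 0; 0.34 0 0.59 0 0 0 0; 0.4 0 0.59 0 0 0 0; 0.46 0 0.59 0 0 0 0"

```text
time_s: 3.05
eef_pos: [548.9, 253.7, 65.3]
ee_rot: [0.001, 0.006, 1.0, -0.0]
force: [-0.7, 0.2, 0.7]
grip_width: 0.002
```

```bash
python3 - <<'E'
from h import *
np.set_printoptions(precision=4,suppress=True)
p=eyes.capture("wrist");q=eyes.capture("scene")
a=cv2.resize(p["frame"],(400,300));b=cv2.resize(q["frame"][130:310,180:420],(400,300))
cv2.imwrite("pics/s2.png",np.hstack([a,b])[:,:,::-1])
E
```

```text
(no output)
```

View pics/s2.png

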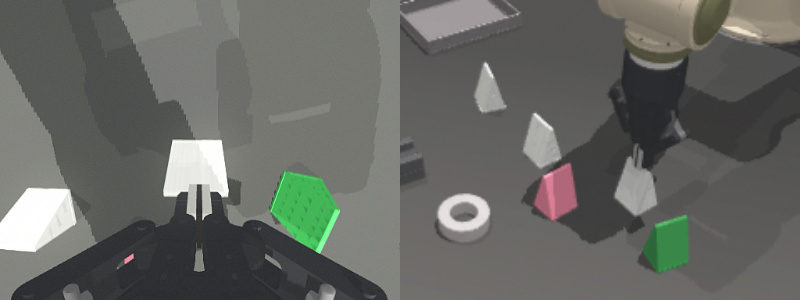

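```bash
python3 - <<'E'
from h import *
np.set_printoptions(precision=4,suppress=True)
s=telemetry.sense();print(s["eef_pos"],s["force"],s["ee_rot"],s["time_s"])
E
```

```text
[548.3564 253.5866  64.794 ] [ 0.2661 -0.4549  0.0712] [ 0.0003  0.0062  1.     -0.0006] 3.15
```

Emit:
drive_tool --series "0 0 -0.15 0 0 0 0; -0.2 0 -0.15 0 0 0 0; -0.4 0 -0.1 0 0 0 0; -0.4 0 0 0 0 0 0; -0.4 0 0.1 0 0 0 0; -0.4 0 0.12 0 0 0 0; -0.4 0 0.12 0 0 0 0"

```text
time_s: 3.85
eef_pos: [595.5, 253.0, 49.8]
ee_rot: [-0.0, 0.006, 1.0, -0.001]
force: [0.9, 0.2, -0.2]
grip_width: -0.002
```

```bash
python3 - <<'E'
from h import *
np.set_printoptions(precision=4,suppress=True)
s=telemetry.sense();print(s["eef_pos"],s["force"],s["ee_rot"],s["time_s"])
q=eyes.capture("scene");t=eyes.capture("wrist")
print(fit([q],[mask(q,105)],W,[548,252]))
print(fit([t],[mask(t,105)],W,[548,252]))
print(tool(target=[595,252,55]))
E
```

```text
[595.5498 253.0064  49.8268] [ 0.8985  0.1923 -0.1994] [-0.0005  0.006   1.     -0.0008] 3.85
(array([549.9041, 256.8423, -10.9382]), np.float64(0.24298200514138824))
(array([549.6315, 250.7941,  -1.468 ]), np.float64(0.1434675669393204))
[ 0.0103 -0.0097 -0.034 ]
```

Emit:
drive_tool --series "0.1 0 -0.035 0 0 0 0; 0.18 0 -0.035 0 0 0 0; 0.24 0 -0.035 0 0 0 0; 0.3 0 -0.035 0 0 0 0; 0.36 0 -0.035 0 0 0 0; 0.42 0 -0.035 0 0 0 0"

```text
time_s: 4.55
eef_pos: [545.6, 253.8, 55.3]
ee_rot: [0.001, 0.006, 1.0, -0.0]
force: [0.7, -0.2, 1.0]
grip_width: 0.002
```

```bash
python3 - <<'E'
from h import *
np.set_printoptions(precision=4,suppress=True)
s=telemetry.sense();print(s["eef_pos"],s["force"],s["ee_rot"],s["time_s"])
p=eyes.capture("wrist");q=eyes.capture("scene")
a=cv2.resize(p["frame"],(400,300));b=cv2.resize(q["frame"][130:310,180:420],(400,300))
cv2.imwrite("pics/s3.png",np.hstack([a,b])[:,:,::-1])
E
```

```text
[545.5829 253.7878  55.3454] [ 0.6597 -0.2499  1.0462] [ 0.0009  0.0061  1.     -0.0005] 4.55
```

View pics/s3.png

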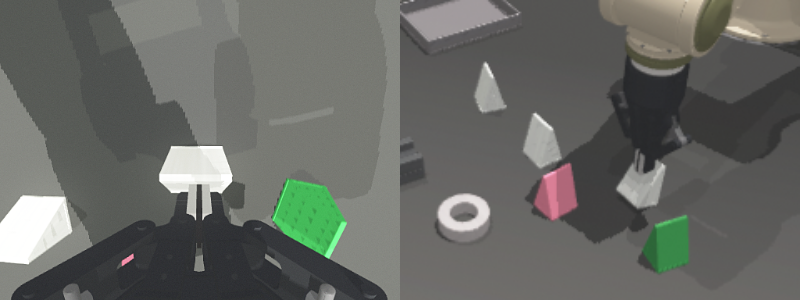

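Tipping is under way: in the right half the wedge is leaning over near (640,185). I'll keep pushing.

Emit:
drive_tool --series "0.06 0 0.01 0 0 0 0; 0.12 0 0.01 0 0 0 0; 0.18 0 0.01 0 0 0 0; 0.24 0 0 0 0 0 0; 0.3 0 0 0 0 0 0; 0.34 0 0 0 0 0 0; 0.2 0 -0.2 0 0 0 0; 0 0 -0.5 0 0 0 0; 0 0 -0.5 0 0 0 0"

```text
time_s: 5.55
eef_pos: [548.9, 254.2, 119.8]
ee_rot: [0.005, 0.006, 1.0, 0.001]
force: [0.2, -0.6, 0.1]
grip_width: 0.002
```

```bash
python3 - <<'E'
from h import *
np.set_printoptions(precision=4,suppress=True)
s=telemetry.sense();print(s["eef_pos"],s["force"],s["ee_rot"],s["time_s"])
p=eyes.capture("wrist");q=eyes.capture("scene")
a=cv2.resize(p["frame"],(400,300));b=cv2.resize(q["frame"][130:310,180:420],(400,300))
cv2.imwrite("pics/s4.png",np.hstack([a,b])[:,:,::-1])
E
```

```text
[548.8828 254.1791 119.8105] [ 0.184  -0.6467  0.1006] [0.005  0.0063 1.     0.0005] 5.55
```

View pics/s4.png

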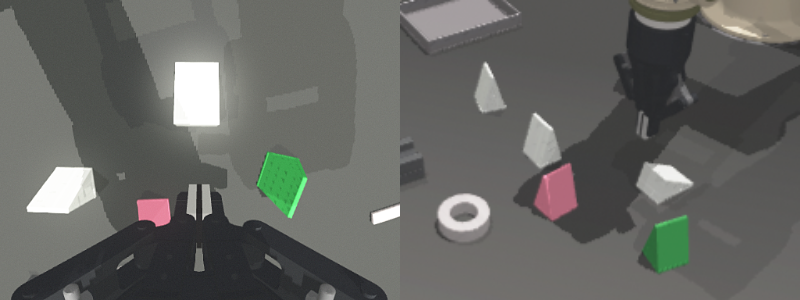

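Emit:
drive_tool --series "-0.3 -0.35 -0.1 0 0 0 0; -0.6 -0.7 -0.1 0 0 0 0; -0.78 -1 -0.1 0 0 0 0; -0.78 -1 -0.1 0 0 0 0"

```text
time_s: 6.05
eef_pos: [638.5, 128.0, 125.8]
ee_rot: [-0.0, 0.009, 1.0, -0.001]
force: [-0.6, 0.5, -0.4]
grip_width: -0.002
```

Emit:
drive_tool --series "0 -0.27 0 0 0 0 0; 0 -0.27 0 0 0 0 0"

```text
time_s: 6.25
eef_pos: [637.1, 92.6, 124.2]
ee_rot: [-0.002, 0.01, 1.0, -0.001]
force: [-0.1, 1.7, -1.0]
grip_width: 0.003
```

```bash
python3 - <<'E'
from h import *
np.set_printoptions(precision=3,suppress=True)
s=telemetry.sense();print(s["eef_pos"],s["force"],s["ee_rot"],s["time_s"])
t=eyes.capture("wrist")
print(fit([t],[mask(t,105)],W,[597,102]))
f=t["frame"].astype(int);m=((f[...,0]-f[...,1])>40).astype(np.uint8);ys,xs=np.nonzero(m)
if len(xs): i=xs.argmin();print("pink px",xs.min(),xs.max(),ys.min(),ys.max(),unproj(t,[(xs.min(),ys.mean()),(xs.max(),ys.mean())],30))
print(tool(target=[638,102,54]))
r=R.from_quat(np.roll(s["ee_rot"],-1))
print((r.inv()*R.from_matrix(np.diag([-1,1,-1.]))).as_rotvec()/.5)
E
```

```text
[637.118  92.588 124.163] [-0.137  1.709 -0.95 ] [-0.002  0.01   1.    -0.001] 6.25
(array([597.75 , 102.177,  -2.02 ]), np.float64(0.09323460989809074))
pink px 346 404 164 242 [[641.298 167.01   30.   ]
 [642.3   216.259  30.   ]]
[-0.008  0.064  0.587]
[-0.006 -0.007 -0.041]
```

Emit:
drive_tool --series "-0.04 0.08 0.3 0 0 -0.04 0; -0.03 0.08 0.59 0 0 -0.04 0; -0.03 0.08 0.59 0 0 -0.04 0; 0.1 0.08 0.59 0 0 -0.04 0; 0.18 0.08 0.59 0 0 -0.04 0; 0.24 0.08 0.59 0 0 -0.04 0; 0.3 0.08 0.59 0 0 -0.04 0; 0.36 0.08 0.59 0 0 -0.04 0; 0.42 0.08 0.59 0 0 -0.04 0; 0.48 0.08 0.59 0 0 -0.04 0; 0.54 0.08 0.59 0 0 -0.04 0; 0.6 0.08 0.59 0 0 -0.04 0; 0.66 0.08 0.59 0 0 -0.04 0; 0.7 0.08 0.59 0 0 -0.04 0; 0.6 0.08 0.4 0 0 -0.04 0; 0.4 0.08 0 0 0 -0.04 0; 0.4 0.08 0 0 0 -0.04 0"

```text
time_s: 8.0
eef_pos: [593.0, 104.8, 130.0]
ee_rot: [0.004, -0.0, 1.0, -0.001]
force: [0.3, -0.5, 0.1]
grip_width: 0.0
```

```bash
cat > look.py <<'E'
import sys
from h import *
np.set_printoptions(precision=4,suppress=True)
s=telemetry.sense();print(s["eef_pos"],s["force"],s["ee_rot"],s["time_s"])
p=eyes.capture("wrist");q=eyes.capture("scene")
a=cv2.resize(p["frame"],(400,300));b=cv2.resize(q["frame"][130:310,180:420],(400,300),interpolation=cv2.INTER_CUBIC)
cv2.imwrite("pics/"+sys.argv[1],np.hstack([a,b])[:,:,::-1])
E
python3 look.py s5.png
```

```text
[593.0302 104.7716 130.0471] [ 0.293  -0.5463  0.0549] [ 0.0038 -0.0003  1.     -0.0011] 8.0
```

View pics/s5.png

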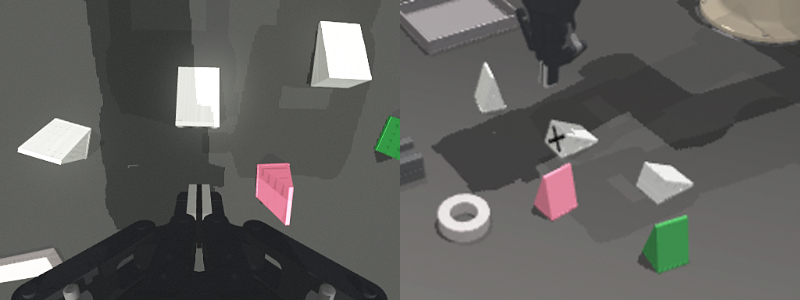

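The middle wedge now lies with the black cross visible at (557,138) in the right half. The left one's foot is bare. Now the right wedge.

Emit:
drive_tool --series "-0.1 -0.35 0 0 0 0.25 0; -0.25 -0.7 0 0 0 0.5 0; -0.3 -1 0 0 0 0.52 0; -0.3 -1 0 0 0 0.52 0"

```text
time_s: 8.5
eef_pos: [625.3, -19.0, 123.6]
ee_rot: [-0.002, 0.132, 0.991, -0.001]
force: [-0.5, 0.4, 0.3]
grip_width: 0.002
```

```bash
python3 - <<'E'
from h import *
np.set_printoptions(precision=3,suppress=True)
s=telemetry.sense();print(s["eef_pos"],s["force"],s["ee_rot"],s["time_s"])
t=eyes.capture("wrist")
q,c=fit([t],[mask(t,105)],W,[589.5,-49.5]);print(q,c)
a=q[2]*.01; Rz=R.from_euler('z',a)
print(tool(target=np.array([q[0],q[1],54])+Rz.apply([41,0,0])))
r=R.from_quat(np.roll(telemetry.sense()["ee_rot"],-1))
print((r.inv()*Rz*R.from_matrix(np.diag([-1,1,-1.]))).as_rotvec()/.5, tool(dpos=Rz.apply([-88,0,0])))
E
```

```text
[625.256 -18.99  123.649] [-0.482  0.43   0.274] [-0.002  0.132  0.991 -0.001] 8.5
[589.946 -50.276 -28.486] 0.047730024254108216
[-0.135 -0.352  0.582]
[-0.005 -0.006  0.046] [0.733 0.017 0.002]
```

Emit:
drive_tool --series "-0.135 -0.2 0 0 0 0.02 0; -0.135 -0.355 0 0 0 0.045 0; -0.135 -0.355 0.2 0 0 0.045 0; -0.135 -0.355 0.59 0 0 0.045 0; -0.135 -0.355 0.59 0 0 0.045 0; 0 -0.35 0.59 0 0 0.045 0; 0.08 -0.35 0.59 0 0 0.045 0; 0.14 -0.35 0.59 0 0 0.045 0; 0.2 -0.35 0.59 0 0 0.045 0; 0.26 -0.345 0.59 0 0 0.045 0; 0.32 -0.345 0.59 0 0 0.045 0; 0.38 -0.345 0.59 0 0 0.045 0; 0.44 -0.345 0.59 0 0 0.045 0; 0.5 -0.34 0.59 0 0 0.045 0; 0.56 -0.34 0.59 0 0 0.045 0; 0.6 -0.34 0.59 0 0 0.045 0; 0.5 -0.34 0.4 0 0 0.045 0; 0.4 -0.34 0 0 0 0.045 0; 0.4 -0.34 0 0 0 0.045 0"

```text
time_s: 10.45
eef_pos: [571.4, -44.7, 129.7]
ee_rot: [0.004, 0.142, 0.99, -0.002]
force: [-0.2, -0.7, -0.4]
grip_width: -0.001
```

```bash
python3 look.py s6.png; python3 - <<'E'
from h import *
np.set_printoptions(precision=3,suppress=True)
# lying wedge: rotated about y by -106 deg (ridge toward -x), resting on flank
L=R.from_euler('y',-np.degrees(np.pi/2+np.arctan2(18,64)),degrees=True).apply(W); L[:,2]-=L[:,2].min(); print(L)
t=eyes.capture("top");q=eyes.capture("scene")
for c in((512,102),):
  for x in(555,570): print("top",fit([t],[mask(t,105)],L,(x,102)))
s=telemetry.sense();print(s["eef_pos"])
E
```

```text
[571.3791 -44.6645 129.7397] [-0.1653 -0.7062 -0.3746] [ 0.0038  0.1418  0.9899 -0.0017] 10.45
[[  5.415 -22.      0.   ]
 [  5.415  22.      0.   ]
 [ -5.415 -22.     38.506]
 [ -5.415  22.     38.506]
 [-61.068 -22.      0.   ]
 [-61.068  22.      0.   ]
 [-62.151 -22.      3.851]
 [-62.151  22.      3.851]]
top (array([565.311, 103.145,  -1.23 ]), np.float64(0.14367176480959098))
top (array([565.781, 100.454,  -5.678]), np.float64(0.14704198368218802))
[567.167 -43.422 122.958]
```

View pics/s6.png

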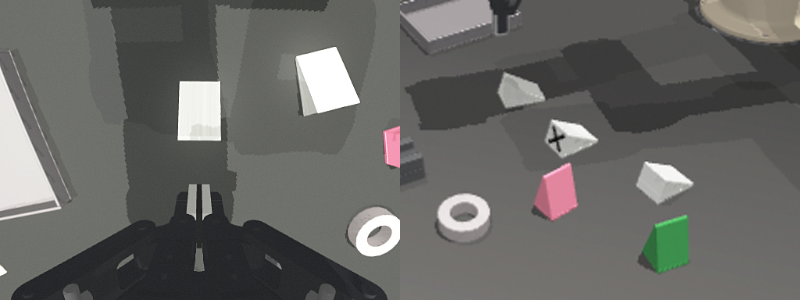

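All three wedges are lying down. In the right half the two plain feet show bare at (515,88) and (655,180), and the cross is at (557,138). Moving over the crossed one.

```bash
python3 - <<'E'
from h import *
np.set_printoptions(precision=3,suppress=True)
print(tool(target=[548,60,128]),tool(target=[548,102,128]))
r=R.from_quat(np.roll(telemetry.sense()["ee_rot"],-1))
print((r.inv()*R.from_matrix(np.diag([-1,1,-1.]))).as_rotvec()/.5)
E
```

```text
[ 0.396  0.782 -0.042] [ 0.494  1.118 -0.042]
[-0.003 -0.011 -0.569]
```

Emit:
drive_tool --series "0.13 0.3 -0.04 0 0 -0.2 0.8; 0.3 0.6 -0.04 0 0 -0.4 0.8; 0.42 0.95 -0.04 0 0 -0.57 0.8; 0.42 0.95 -0.04 0 0 -0.57 0.8; 0.42 0.95 -0.04 0 0 -0.57 0.8"

```text
time_s: 11.15
eef_pos: [550.1, 80.8, 126.7]
ee_rot: [-0.004, -0.001, 1.0, -0.0]
force: [-0.7, -1.2, -0.2]
grip_width: 0.795
```

```bash
python3 - <<'E'
from h import *
np.set_printoptions(precision=3,suppress=True)
L=R.from_euler('y',-np.degrees(np.pi/2+np.arctan2(18,64)),degrees=True).apply(W); L[:,2]-=L[:,2].min()
p=eyes.capture("wrist")
q,c=fit([p],[mask(p,105)],L,(565,102));print(q,c)
s=telemetry.sense();print(s["eef_pos"],s["ee_rot"],s["grip_width"])
Rz=R.from_euler('z',q[2]*.01)
r=R.from_quat(np.roll(s["ee_rot"],-1))
print(tool(target=np.array([q[0],q[1],5])+Rz.apply([-19,0,0])),(r.inv()*Rz*R.from_matrix(np.diag([-1,1,-1.]))).as_rotvec()/.5)
E
```

```text
[571.819 102.26   -2.426] 0.01644411461762829
[550.407  79.859 126.912] [-0.004 -0.     1.    -0.001] 0.7966082186837519
[-0.027  0.192  1.016] [-0.002 -0.014  0.049]
```

Emit:
drive_tool --series "-0.02 0.195 0 0 0 0.05 0.8; -0.02 0.195 0.3 0 0 0.05 0.8; -0.02 0.195 0.6 0 0 0.05 0.8; -0.02 0.195 0.75 0 0 0.05 0.8; -0.02 0.195 0.75 0 0 0.05 0.8"

```text
time_s: 11.7
eef_pos: [550.6, 101.9, 34.1]
ee_rot: [-0.007, 0.014, 1.0, -0.001]
force: [0.1, 0.9, -0.1]
grip_width: 0.801
```

```bash
python3 - <<'E'
from h import *
np.set_printoptions(precision=3,suppress=True)
print(telemetry.sense()["eef_pos"],tool(target=[553,102.5,5]))
E
```

```text
[550.581 101.884  34.06 ] [-0.023  0.006  0.242]
```

Emit:
drive_tool --series "-0.02 0 0.12 0 0 0 0.8; -0.02 0 0.2 0 0 0 0.8; -0.02 0 0.235 0 0 0 0.8; -0.02 0 0.235 0 0 0 0.8; -0.02 0 0.235 0 0 0 0; -0.02 0 0.235 0 0 0 0; -0.02 0 0.235 0 0 0 0; -0.02 0 0.235 0 0 0 0; -0.02 0 0.235 0 0 0 0; -0.02 0 0.235 0 0 0 0" --newtons 40

```text
time_s: 12.7
eef_pos: [553.1, 101.7, 6.7]
ee_rot: [-0.006, 0.014, 1.0, -0.001]
force: [-0.8, -0.4, 6.8]
grip_width: 0.505
```

Emit:
drive_tool --series "0 0 -0.1 0 0 0 0; 0 0 -0.25 0 0 0 0; 0 0 -0.5 0 0 0 0; 0 0 -0.8 0 0 0 0; 0 0 -0.8 0 0 0 0"

```text
time_s: 13.2
eef_pos: [556.5, 101.9, 107.9]
ee_rot: [-0.001, 0.014, 1.0, -0.001]
force: [1.2, 0.1, -2.7]
grip_width: 0.505
```

```bash
python3 look.py s7.png
```

```text
[556.5059 101.9301 107.8559] [ 1.1787  0.1421 -2.7162] [-0.0014  0.0135  0.9999 -0.0007] 13.2
```

View pics/s7.png

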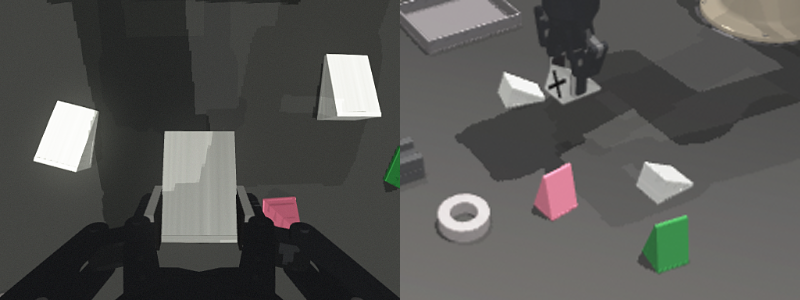

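The crossed wedge is held level, with the opening at 0.505 (about 43 mm). Carrying it to the tray.

Emit:
drive_tool --series "0 -0.25 0 0 0 0 0; 0.05 -0.55 0 0 0 0 0; 0.1 -0.85 0 0 0 0 0; 0.1 -0.95 0 0 0 0 0"

```text
time_s: 13.7
eef_pos: [537.8, -14.0, 102.3]
ee_rot: [-0.007, 0.015, 1.0, -0.001]
force: [0.4, 1.1, -1.9]
grip_width: 0.507
```

Emit:
drive_tool --series "0 -0.35 0 0 0 0 0; 0.05 -0.65 0 0 0 0 0; 0.1 -0.95 0 0 0 0 0; 0.1 -1 0 0 0 0 0"

```text
time_s: 14.1
eef_pos: [521.3, -136.2, 101.6]
ee_rot: [-0.008, 0.016, 1.0, -0.0]
force: [1.2, 0.8, -1.9]
grip_width: 0.504
```

Emit:
drive_tool --series "0 -0.35 0 0 0 0 0; 0.05 -0.6 0 0 0 0 0; 0.1 -0.8 0 0 0 0 0; 0.1 -0.8 0 0 0 0 0"

```text
time_s: 14.5
eef_pos: [505.5, -233.3, 100.9]
ee_rot: [-0.008, 0.018, 1.0, -0.0]
force: [-0.3, 0.4, -1.8]
grip_width: 0.503
```

```bash
python3 - <<'E'
from h import *
np.set_printoptions(precision=3,suppress=True)
s=telemetry.sense();print(s["eef_pos"],s["ee_rot"],s["grip_width"],tool(target=[507,-298,60]))
t=eyes.capture("scene")
for d in nets.spot_in("tray",t): print(d)
E
```

```text
[ 505.512 -233.294  100.887] [-0.008  0.018  1.    -0.   ] 0.5029739643935991 [-0.037 -0.538  0.34 ]
{'rect': [177.0, 123.0, 250.5, 163.4], 'confidence': 0.63}
```

Emit:
drive_tool --series "-0.03 -0.3 0 0 0 0 0; -0.03 -0.54 0 0 0 0 0; -0.03 -0.54 0 0 0 0 0; -0.03 -0.54 0.2 0 0 0 0; -0.03 -0.54 0.4 0 0 0 0; -0.03 -0.54 0.5 0 0 0 0; -0.03 -0.54 0.5 0 0 0 0"

```text
time_s: 15.3
eef_pos: [506.2, -293.8, 39.4]
ee_rot: [-0.01, 0.016, 1.0, 0.002]
force: [-0.9, 0.1, -2.1]
grip_width: 0.502
```

```bash
python3 - <<'E'
from h import *
np.set_printoptions(precision=3,suppress=True)
s=telemetry.sense();print(s["eef_pos"],s["ee_rot"],s["force"],tool(target=[507,-298,12]))
p=eyes.capture("wrist");q=eyes.capture("scene")
a=cv2.resize(p["frame"],(400,300));b=cv2.resize(q["frame"][70:250,140:380],(400,300),interpolation=cv2.INTER_CUBIC)
cv2.imwrite("pics/s8.png",np.hstack([a,b])[:,:,::-1])
E
```

```text
[ 506.224 -293.83    39.411] [-0.01   0.016  1.     0.002] [-0.945  0.074 -2.125] [-0.012 -0.035  0.228]
```

View pics/s8.png

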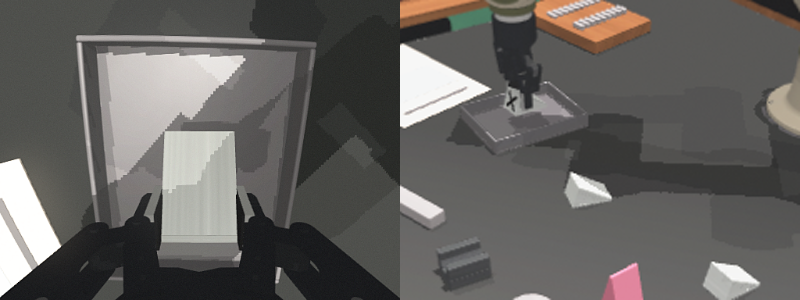

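The wedge is over the tray, inside its walls. Lowering slowly.

Emit:
drive_tool --series "-0.01 -0.03 0.07 0 0 0 0; -0.01 -0.03 0.13 0 0 0 0; -0.01 -0.03 0.17 0 0 0 0; -0.01 -0.03 0.195 0 0 0 0; -0.01 -0.03 0.21 0 0 0 0; -0.01 -0.03 0.215 0 0 0 0; -0.01 -0.03 0.215 0 0 0 0"

```text
time_s: 16.1
eef_pos: [507.9, -299.0, 16.0]
ee_rot: [-0.008, 0.016, 1.0, 0.0]
force: [0.8, -0.5, -1.9]
grip_width: 0.507
```

Still carrying the weight (−1.9 N), so I'll go a few more millimetres down.

Emit:
drive_tool --series "0 0 0.015 0 0 0 0; 0 0 0.025 0 0 0 0; 0 0 0.03 0 0 0 0; 0 0 0.03 0 0 0 0"

```text
time_s: 16.5
eef_pos: [507.8, -298.9, 12.3]
ee_rot: [-0.008, 0.016, 1.0, 0.0]
force: [-0.0, 0.8, -2.3]
grip_width: 0.503
```

Emit:
drive_tool --series "0 0 0.01 0 0 0 0; 0 0 0.015 0 0 0 0; 0 0 0.02 0 0 0 0; 0 0 0.02 0 0 0 0"

```text
time_s: 16.9
eef_pos: [507.9, -299.0, 10.7]
ee_rot: [-0.008, 0.016, 1.0, -0.0]
force: [-3.4, 1.7, 5.6]
grip_width: 0.506
```

It has touched the floor. Releasing and retreating.

Emit:
drive_tool --series "0 0 0 0 0 0 0.54; 0 0 0 0 0 0 0.6; 0 0 0 0 0 0 0.7; 0 0 0 0 0 0 0.72; 0 0 -0.1 0 0 0 0.72; 0 0 -0.3 0 0 0 0.72; 0 0 -0.7 0 0 0 0.72; 0 0 -1 0 0 0 0.72; 0 0 -1 0 0 0 0.72; 0 0 -1 0 0 0 0.72"

```text
time_s: 17.9
eef_pos: [509.9, -299.1, 131.6]
ee_rot: [-0.007, 0.016, 1.0, -0.001]
force: [-0.8, -0.4, -0.9]
grip_width: 0.721
```

Emit:
drive_tool --series "0.3 0 -0.3 0 0 0 0.72; 0.7 0 -0.6 0 0 0 0.72; 1 0 -0.6 0 0 0 0.72; 1 0 -0.6 0 0 0 0.72; 1 0 -0.6 0 0 0 0.72"

```text
time_s: 18.4
eef_pos: [390.5, -295.1, 204.8]
ee_rot: [-0.007, 0.017, 1.0, -0.0]
force: [-0.4, 0.4, 0.5]
grip_width: 0.718
```

```bash
python3 - <<'E'
from h import *
s=telemetry.sense();print(s["eef_pos"],s["dq"],s["force"],s["grip_width"],s["time_s"])
p=eyes.capture("top");q=eyes.capture("scene")
a=cv2.resize(p["frame"],(400,300));b=cv2.resize(q["frame"][70:310,140:460],(400,300),interpolation=cv2.INTER_CUBIC)
cv2.imwrite("pics/s9.png",np.hstack([a,b])[:,:,::-1])
E
```

```text
[ 390.45001629 -295.06586998  204.82063472] [ 0.02397236  0.03683222 -0.03146083  0.00280407  0.00124927  0.00523654] [-0.35650394  0.3852985   0.54968541] 0.7180281780750781 18.4
```

View pics/s9.png

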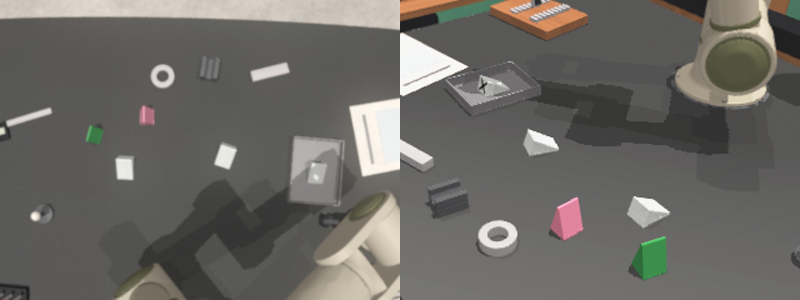

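The crossed wedge lies inside the tray at (485,87) in the right half. The two plain ones lie on the table, pink and green are still standing, and the arm is clear. Handing in.

```bash
python3 -c "
from rig import ctrl
print(ctrl.finish_job())"
```

```text
the job is handed in; nothing more can be done
None
```

I tipped all three wedges onto their sides, toward the robot. The black cross was under the middle one, so I gripped that wedge by its end faces, lowered it into the grey tray until it touched the floor, and released it. I handed the job in at about 18.5 s of the 64 s allowed; no verdict comes back.

**Last checks:** the crossed wedge lies inside the tray. The two plain wedges, whose feet showed no cross, lie on the table near where they stood. The pink and green look-alikes are still standing, and the arm is clear with about zero force at the wrist. The highest force in the readings after each move was about 7 N.

**What disagreed:**
- **First push:** it rode over the left wedge's ridge and left it standing. I repeated the push a few millimetres lower and it tipped.
- **Crossed wedge position:** the top and wrist cameras differed by about 6 mm. I used the wrist camera's much closer fit, and the grasp worked.

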